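# Turn the swivel hook over the ash dish and hang the coal carrier

### The arm

A 6-joint arm with a two-finger parallel gripper is mounted at the origin on the work surface. World frame = base frame: x ahead of the robot, y to its left, z up, the work surface at z = 0. Lengths are in mm, angles in rad, forces in N, time in s.
With the tool pointing down it reaches from about 350 to 775 mm from the base axis. Payload 7.3 kg.
Tool frame: the origin (TCP) lies midway between the tips of the shut fingers; the grasp point (between the pads) lies 19 mm behind it; x points along the fingers, y is the direction in which the jaws open and shut, and the axes are right-handed (so a half turn about x gives the same grasp; the last joint's range is limited). The gripper opens to 92 mm and grips with 3 to 60 N. Pads are 19 mm wide; open, the fingers measure 130 mm over their backs; the gripper's body (75 mm by 190 mm) begins 47 mm behind the grasp point.
Start: joints at [-1.306, 0.342, 1.524, -0, 1.275, -0.146], TCP at [209.679, -481.331, 226.741] pointing down, gripper open.
Joint ranges: [-2.53, 2.53], [-0.77, 2.02], [0.04, 2.7], [-1, 4.14], [0.28, 2.66], [-3.11, 3.11]. Speed limits (rad/s): [2.57, 2.57, 3.14, 3.14, 3.14, 3.14].

### API

Orientations are given as [roll, pitch, yaw] about the fixed x, y, z axes, in that order (R = Rz(yaw) Ry(pitch) Rx(roll)).
In Python, from plant import bot gives the robot as it stands. The module is installed in compiled form; this text tells all that it offers.
- The arm moves only by the shell command python3 -m handwheel 'ROWS' [OPENING]. ROWS is JSON, a list that holds one entry, the list of rows, each a list of 4 numbers: the shift along the tool's x, y, z in cm, then the turn about the tool's x in rad. A call has 1 to 8 rows; each row shifts and turns the commanded pose from where the row before left it, along the tool's axes as they then stand; what a row does not reach is not made up. A row lasts 1/12 s, in which the tool goes at most 41.7 mm and 7.16 degrees, less where a joint would pass 70% of its speed; a pose out of reach is approached as far as the arm can. A call is refused whole if a number of a shift passes 4.17 or a number of a turn 0.125, either way. A call with a gripper value outside its range is refused whole. OPENING is the opening, from 0 (shut) to 1 (fully open), set as the call begins (- or left out, the last holds). The fingers move at their own pace and stop on an object; the grip force is fixed at half the most. Time passes only in rows, so rows that do not move let the fingers close. It gives the time, the measured TCP pose, the force and the opening at its end, in the units of the state.
- bot.get_obs(): the state, without advancing time (a new reading comes with each control period).
- bot.capture(name): name is "side" or "top" or "wrist"; returns (picture, depth): 480x640x3 uint8, red, green, blue; 480x640 float32, mm along the optical axis (not along the pixel's ray), 0 where there is no reading.
- bot.camera_model(name): a dict with "fx", "fy", "cx", "cy" (pixels), "dist_coeffs" ([k1, k2, p1, p2, k3] as OpenCV has them; the pictures are not rectified), "position" and "rotation" of the camera in the world. Camera axes: x right, y down, z forward; pixel columns grow to the right and rows downward; lengths in mm; the calibration is good to about 2 mm. A picture is of the moment at which its call begins: read the wrist's pose just before it. camera_model takes no time and is no camera call; for the wrist camera it gives the pose at the moment of the call.
- bot.close_job(): hands the job in, once; it reports no verdict.
Trained networks look in the newest picture that a camera, given by its name, has taken for a name from the list of things; names that differ only in an ending like _2 or _b are one class to them, and where a whole thing is asked for, a point or a joint stands for the part that bears it (a point fixed in the world has none). Each returns a list of dicts, best first, with "conf" (0 to 1); they miss things now and then, are a little off and sometimes report something else, mostly with a low value. They report only what shows in the picture. A call takes as long as a camera call.
- bot.find_in(camera, label): "bbox" ([left, top, width, height] in pixels, round what is visible of it).
- bot.spot_point(camera, label): "point" ([column, row] in pixels: a listed point, or the origin of a listed thing).
The state is a dict: "time": time; "joint_positions": joint angles; "dq": joint speeds; "tau": joint torques, N m; "tool_pos": TCP position; "tcp_rot": TCP orientation; "contact_force": force on the tool from outside, world axes, zero at the start; "moment": the same for the moment, N m; "grip_width": finger opening in mm.
Only numpy, scipy, OpenCV 4.12 (cv2) and the standard library are available. Lean on these libraries where they do the work, as an engineer would, in place of code of your own. Each camera call takes 0.05 s, during which the arm holds its last target.

### The job

First turn the swivel hook on top of the display stand so that it points over the middle of the round ash dish, not the square tray. Then pick up the coal carrier and hang it on the hook by its handle, hanging freely and still with its bowl above the middle of the dish. Leave the other goods standing where they are.

Things in the scene. Friction and masses are not known exactly. Their poses are not given: they have to be found in the camera images.
- stand: Fixed stand: upright steel post 16 mm thick, 170 mm high, on a disc foot (52 mm across), topped by a brass turret (38 mm across, 170 to 202 mm above the counter) that carries the swivel hook. Origin on the post's axis at counter height, z up; its -x axis is its front and points roughly towards the robot.
- swivel_hook (a joint): Angle of the swivel hook about the post, rad: 0 when the hook points along the stand's +x (away from the robot), growing counter-clockwise seen from above; limits -2.6 and 2.6. No spring or detent; friction (0.1 N m, about 2 N of push 55 mm from the axis) keeps it where it is left.
- hook_seat (a point): Where the middle of the carrier's bar lies when hung: 105 mm out from the post's axis, 188 mm high. The hook is a bent pair of parallel 10 mm rods (34 mm wide overall); its flat seat (rod tops 180 mm high) runs from 92 to 118 mm out, between a slope up to the level arm inside and a slope up to the tip (135 mm out, top 213 mm high, the highest point). Its x points outwards along the hook, z up.
- hook_arm (a point): Middle of the hook's level arm (which runs from the turret to 75 mm out), midway between its two rods, whose outer sides are 17 mm to each side; 55 mm out from the post's axis, rod centres 195 mm high: a place to push it sideways.
- dish_center (a point): Centre of the round steel ash dish (150 mm across, rim 14 mm high), fixed on the counter 105 mm from the post's axis, at the left or right of the stand's front, 75 degrees from the stand's -x. Height 4 mm.
- tray_center (a point): Centre of the square steel tray (125 mm square, 12 mm high), fixed on the other side of the stand in the same way, with a clay bowl on it. Not the place for the carrier.
- carrier_grip (a point): Centre of the coal carrier's upright square wooden grip (22 x 22 mm, 46 mm tall), 161 mm above the carrier's underside, on a neck 8 mm thick and 18 mm long above the middle of the handle bar. Its faces are square to the carrier's axes: z up, y along the bar, x across it. The carrier is the same from both sides; it stands on the counter at the start.
- carrier_peak (a point): Middle (peak) of the carrier's handle bar, centre of the 8 mm wire, 120 mm above the underside, 41 mm below the grip's centre; it goes into the hook seat. The bar slopes down from here to two upright wires at y = +-46 mm (104 mm high). The hook enters along x, through the window under the bar, above the bowl and between the wires.
- carrier_bowl (a point): Centre of the carrier's open steel bowl (84 mm across, 36 mm high), 18 mm above its underside, below the bar.
- carrier: The coal carrier as a whole (about 0.3 kg, 184 mm tall); origin at the centre of its underside, axes as for its grip.
- clay_bowl: Clay bowl, 70 mm across, 72 mm tall, standing on the square tray. Leave it. Origin at its underside.
- back_bowl: White ceramic bowl, 74 mm across, 80 mm tall, on the counter behind the stand. Leave it. Origin at its underside.
- low_jar: Glass jar, 66 mm across, 75 mm tall, on the counter in front of the stand. Leave it. Origin at its underside.
- tin: Metal tin, 68 mm across, 80 mm tall, beyond the carrier. Leave it. Origin at its underside.
- left_bowl: Clay bowl, 76 mm across, 78 mm tall, to the left of the stand. Leave it. Origin at its underside.
- coal_box: Carton 110 by 75 by 60 mm high, to the right of the carrier. Leave it. Origin at its underside.

How it is judged:
By the outcome, as a careful person would: the job done as asked, in the order asked, and still so for the second after the job is handed in, with the robot touching nothing.
It also fails if it takes over 72 s, if anything falls off the work surface, if the arm or the gripper's body presses on something with over 40 N, if the wrist force passes 120 N, or if a joint passes its speed limit or range.

## Working session

There is one attempt and no reset: what is moved stays moved. The work goes in short steps, Python scripts to look and compute and a shell command to move; the robot and the scene stay as the last step left them, time stands still between calls to the robot, and variables do not carry over. Pictures are saved under pics/ and viewed, and the job is handed in when it is done.

```bash
mkdir -p pics; ls; cat > h.py <<'E'
import numpy as np, cv2, json
from plant import bot
from scipy.spatial.transform import Rotation as R
def save(n,im): cv2.imwrite('pics/'+n+'.png',cv2.cvtColor(im,cv2.COLOR_RGB2BGR))
def cam(n):
    m=bot.camera_model(n);K=np.array([[m['fx'],0,m['cx']],[0,m['fy'],m['cy']],[0,0,1.]])
    return K,np.array(m['dist_coeffs'],float),np.array(m['position'],float),m['rotation']
def rot(r):
    r=np.array(r,float)
    return r if r.shape==(3,3) else R.from_euler('xyz',r).as_matrix()
def ray(n,uv):
    K,d,p,r=cam(n);q=cv2.undistortPoints(np.array([[uv]],float),K,d)[0,0]
    return p,rot(r)@np.array([q[0],q[1],1])
def atz(n,uv,z):
    p,v=ray(n,uv);return p+v*(z-p[2])/v[2]
def atdepth(n,uv,D):
    p,v=ray(n,uv);return p+v*D
def proj(n,P):
    K,d,p,r=cam(n);Rm=rot(r)
    return cv2.projectPoints((np.array(P,float).reshape(-1,3)-p)@Rm,np.zeros(3),np.zeros(3),K,d)[0].reshape(-1,2)
E
python3 - <<'E'
from h import *
print(bot.get_obs())
for n in('side','top','wrist'):
    im,d=bot.capture(n);save(n+'0',im);np.save(n+'0.npy',d)
    print(n,bot.camera_model(n))
    for l in ['stand','hook_seat','hook_arm','dish_center','tray_center','carrier_grip','carrier_peak','carrier','low_jar','tin','left_bowl','coal_box'] if n=='top' else (['hook_seat','hook_arm','carrier_grip'] if n=='side' else []):
        for r in bot.spot_point(n,l)[:2]:
            print(l,np.round(r['point'],1),round(r['conf'],2))
print(bot.get_obs()['time'])
E
```

```text
pics
{'time': 0.0, 'joint_positions': array([-1.30596765e+00,  3.42728201e-01,  1.52504792e+00, -1.21696318e-05,
        1.27538610e+00, -1.45992556e-01]), 'dq': array([ 0.00155667,  0.00099996,  0.00053566,  0.00095129,  0.00064034,
       -0.00019292]), 'tau': array([ 3.32821604e-03, -4.31235659e+01, -2.44217205e+01,  7.20569585e-02,
        5.59404760e-02, -1.03205975e-04]), 'tool_pos': array([ 209.57504749, -480.89908545,  226.03133352]), 'tcp_rot': array([-1.70937493,  1.56922672,  1.84304251]), 'contact_force': array([-0.431515  ,  0.58457333, -0.32381907]), 'moment': array([-0.00767244,  0.01747086,  0.02880685]), 'grip_width': 91.50528827351174}
side {'fx': 507.4337275463271, 'fy': 507.4337275463271, 'cx': 319.98575196568805, 'cy': 237.83343633053698, 'dist_coeffs': array([-0.06225198,  0.        ,  0.        ,  0.        ,  0.        ]), 'position': array([121.00911422, 808.49635332, 879.85991033]), 'rotation': array([-2.22842275, -0.02181119, -2.62919443])}
hook_seat [252.  241.3] 0.79
hook_arm [266.4 249.9] 0.9
hook_arm [317.9 303.1] 0.49
carrier_grip [384.6 190.9] 0.78
to
[... 358 characters left out ...]
9.7 196.3] 0.83
hook_seat [407.6 258.1] 0.46
hook_arm [275.8 213.4] 0.55
dish_center [242.5 252.8] 0.87
dish_center [270.9 291.9] 0.24
carrier_grip [419.8 250.6] 0.74
carrier_peak [417.5 253.9] 0.95
carrier [418.7 250.6] 0.62
low_jar [271.8 292. ] 0.73
tin [421.2 213.7] 0.68
left_bowl [176.7 287.5] 0.55
left_bowl [285.1 208.3] 0.17
coal_box [490.8 288.6] 0.71
wrist {'fx': 429.5410309469154, 'fy': 429.5410309469154, 'cx': 314.95886459149483, 'cy': 233.8198033604145, 'dist_coeffs': array([-0.06276183,  0.        ,  0.        ,  0.        ,  0.        ]), 'position': array([ 273.7925956 , -451.63049504,  383.53118166]), 'rotation': array([ 2.87486580e+00,  8.48261608e-04, -1.16093093e+00])}
0.9
```

View pics/top0.png

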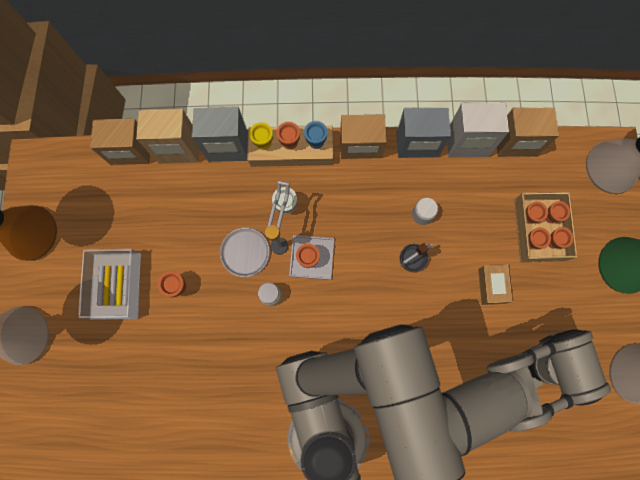

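View pics/side0.png

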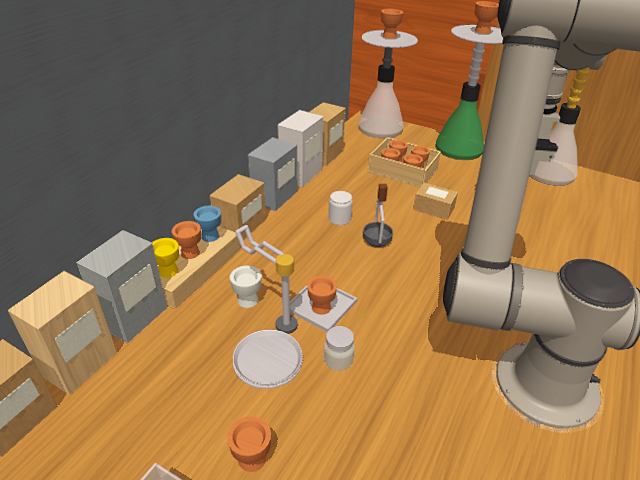

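```bash
python3 - <<'E'
from h import *
P={}
for l,uv,z in [('stand_top',(279.4,246.3),0),('seat',(279.7,196.3),188),('arm',(275.8,213.4),195),('dish',(242.5,252.8),4),('grip',(419.8,250.6),161),('peak',(417.5,253.9),120),('carrier',(418.7,250.6),0),('jar',(271.8,292),0),('tin',(421.2,213.7),0),('left',(176.7,287.5),0),('box',(490.8,288.6),0)]:
    P[l]=atz('top',uv,z);print(l,P[l].round(0))
for l,uv,z in [('seat',(252,241.3),188),('arm',(266.4,249.9),195),('grip',(384.6,190.9),161)]: print('side',l,atz('side',uv,z).round(0))
E
```

```text
stand_top [564. 135.   0.]
seat [665. 116. 188.]
arm [616. 126. 195.]
dish [546. 247.   4.]
grip [ 513. -260.  161.]
peak [ 511. -261.  120.]
carrier [ 542. -287.    0.]
jar [426. 158.   0.]
tin [ 657. -301.    0.]
left [444. 446.   0.]
box [ 421. -500.    0.]
side seat [670. 108. 188.]
side arm [620. 124. 195.]
side grip [ 517. -276.  161.]
```

The top view shows the dish to the left of the stand (245,252), the tray to its right (312,257), the turret at (272,232) and the hook pointing away from the robot. The carrier is at (415,258). Next I refine these positions with the depth data.

```bash
python3 - <<'E'
from h import *
def cloud(n):
    d=np.load(n+'0.npy');K,dc,p,r=cam(n)
    v,u=np.mgrid[0:480,0:640];uv=np.stack([u,v],-1).reshape(-1,1,2).astype(float)
    q=cv2.undistortPoints(uv,K,dc)[:,0];D=d.reshape(-1)
    X=(np.c_[q,np.ones(len(q))]*D[:,None])@rot(r).T+p
    X[D==0]=np.nan
    return X.reshape(480,640,3)
for n in('top','side'):
    X=cloud(n);np.save('c_'+n+'.npy',X)
    x,y,z=X[...,0],X[...,1],X[...,2]
    im=cv2.cvtColor(cv2.imread(f'pics/{n}0.png'),cv2.COLOR_BGR2HSV)
    t=(np.hypot(x-565,y-140)<60)&(z>160)&(z<235)
    yel=t&(im[...,0]>15)&(im[...,0]<32)&(im[...,1]>140)
    print(n,'turret',X[yel].mean(0).round(1),X[yel].min(0).round(),X[yel].max(0).round(),yel.sum())
    h=(np.hypot(x-565,y-140)<160)&(z>165)&(z<240)&~yel
    P=X[h];print('hook',h.sum(),P.mean(0).round(1))
    o=P[np.argsort(P[:,0])][::max(1,len(P)//14)];print(o.round(0).tolist())
    c=(np.hypot(x-513,y+268)<80)&(z>145)&(z<200);print('grip',X[c].mean(0).round(1),c.sum(),X[c].min(0).round(),X[c].max(0).round())
    c=(np.hypot(x-513,y+268)<80)&(z>90)&(z<130);P=X[c];print('bar',P.mean(0).round(1),c.sum());print(P[np.argsort(P[:,1])][::max(1,len(P)//12)].round(0).tolist())
    c=(np.hypot(x-513,y+268)<80)&(z>10)&(z<60);P=X[c];print('bowl',P.mean(0).round(1),np.nanmin(P,0).round(),np.nanmax(P,0).round())
    dd=(np.hypot(x-546,y-247)<110)&(z>2)&(z<22);P=X[dd];print('dish',((P.min(0)+P.max(0))/2).round(1),P.min(0).round(),P.max(0).round())
o=bot.get_obs();T=R.from_euler('xyz',o['tcp_rot']).as_matrix();print('T',T.round(3).tolist())
E
python3 - <<'E'
import cv2
a=cv2.imread('pics/side0.png');cv2.imwrite('pics/s0c.png',cv2.resize(a[160:420,200:460],None,fx=2.3,fy=2.3,interpolation=cv2.INTER_CUBIC))
a=cv2.imread('pics/top0.png');cv2.imwrite('pics/t0c.png',cv2.resize(a[170:310,200:460],None,fx=3,fy=3,interpolation=cv2.INTER_CUBIC))
E
```

```text
top turret [562.4 135.7 198.7] [546. 118. 170.] [583. 155. 208.] 178
hook 378 [642.  117.8 194.3]
[[546.0, 137.0, 183.0], [585.0, 150.0, 192.0], [594.0, 144.0, 200.0], [602.0, 136.0, 198.0], [612.0, 136.0, 201.0], [623.0, 131.0, 194.0], [632.0, 130.0, 199.0], [642.0, 104.0, 192.0], [656.0, 102.0, 181.0], [666.0, 122.0, 178.0], [676.0, 100.0, 182.0], [684.0, 116.0, 185.0], [690.0, 100.0, 210.0], [694.0, 119.0, 206.0]]
grip [ 514.2 -263.4  176.9] 91 [ 503. -276.  147.] [ 529. -252.  190.]
bar [ 509.7 -254.7  111.1] 64
[[542.0, -307.0, 102.0], [535.0, -300.0, 107.0], [535.0, -297.0, 110.0], [511.0, -263.0, 117.0], [511.0, -257.0, 120.0], [512.0, -252.0, 116.0], [506.0, -248.0, 117.0], [504.0, -243.0, 114.0], [504.0, -241.0, 112.0], [494.0, -236.0, 106.0], [496.0, -232.0, 109.0], [498.0, -228.0, 102.0], [494.0, -224.0, 106.0]]
bowl [ 516.4 -264.1   24.3] [ 474. -306.   10.] [ 559. -205.   48.]
dish [546.2 246.9  11.8] [439. 138.   2.] [654. 356.  22.]
side turret [561.9 144.3 194.4] [547. 118. 171.] [593. 158. 206.] 335
hook 527 [649.2 119.9 196.1]
[[577.0, 125.0, 203.0], [590.0, 143.0, 
[... 209 characters left out ...]
0], [686.0, 94.0, 206.0], [691.0, 123.0, 198.0], [695.0, 112.0, 209.0], [700.0, 122.0, 211.0]]
grip [ 517.8 -257.4  169.4] 155 [ 506. -277.  145.] [ 535. -247.  190.]
bar [ 513.3 -251.   111.4] 89
[[542.0, -305.0, 91.0], [546.0, -300.0, 102.0], [535.0, -285.0, 118.0], [521.0, -264.0, 125.0], [519.0, -259.0, 125.0], [519.0, -254.0, 122.0], [510.0, -247.0, 116.0], [504.0, -241.0, 119.0], [504.0, -235.0, 115.0], [499.0, -231.0, 114.0], [496.0, -226.0, 108.0], [499.0, -223.0, 92.0], [496.0, -221.0, 95.0]]
bowl [ 521.4 -264.7   27.8] [ 477. -309.   10.] [ 562. -219.   59.]
dish [545.6 246.6  11.9] [436. 137.   2.] [655. 356.  22.]
T [[0.0, 0.399, -0.917], [-0.0, -0.917, -0.399], [-1.0, 0.0, 0.0]]
```

View pics/t0c.png

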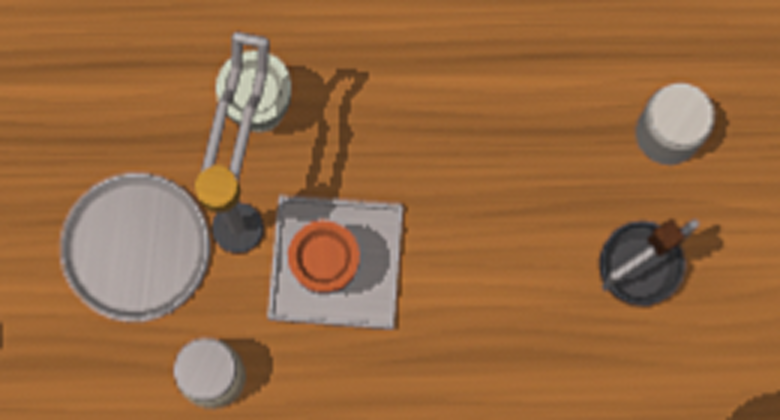

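View pics/s0c.png

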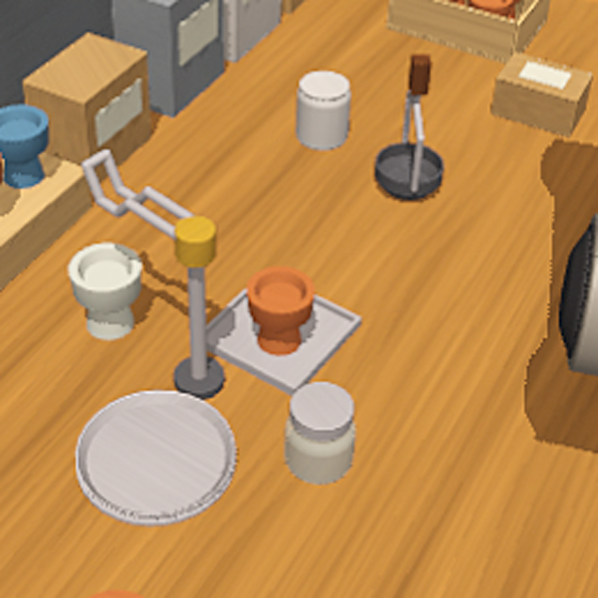

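```bash
cat >> h.py <<'E'
def st():
    o=bot.get_obs();T=R.from_euler('xyz',o['tcp_rot']).as_matrix()
    ja=np.degrees(np.arctan2(T[1,1],T[0,1]))
    print('t',round(o['time'],2),'tcp',o['tool_pos'].round(1),'jaw',round(ja,1),'q6',round(o['joint_positions'][5],2),'F',o['contact_force'].round(1),'w',round(o['grip_width'],1))
    return o['tool_pos'],T,ja
def plan(tgt,jaw,n,start=None):
    """straight line to tgt, turning to jaw angle (deg) meanwhile; prints rows"""
    p,T,ja=st() if start is None else (np.array(start[0],float),None,start[1])
    d=(jaw-ja+180)%360-180
    tgt=np.array(tgt,float);p=p.copy();p0=p.copy();a=ja;rows=[]
    for i in range(n):
        g=p0+(tgt-p0)*(i+1)/n-p; c,s=np.cos(np.radians(a)),np.sin(np.radians(a))
        y=np.array([c,s,0]);x=np.array([0,0,-1.]);z=np.cross(x,y)
        sh=np.round(np.array([g@x,g@y,g@z])/10,2)
        tu=-np.round(np.radians(ja+d*(i+1)/n-a),3)
        p=p+10*(sh[0]*x+sh[1]*y+sh[2]*z);a-=np.degrees(tu)
        rows.append([*map(float,sh),float(tu)])
    for k in range(0,n,8): print(json.dumps(rows[k:k+8]).replace(' ',''))
    print('max',np.abs(rows).max(0))
    return p,a
E
python3 - <<'E'
from h import *
for uv,z in[((272.3,232.3),202),((279.3,246),3)]: print(atz('top',uv,z).round(1))
X=np.load('c_top.npy');Y=np.load('c_side.npy')
from scipy.optimize import least_squares
for n,C in(('top',X),('side',Y)):
    P=C.reshape(-1,3);m=(np.hypot(P[:,0]-564,P[:,1]-139)<40)&(P[:,2]>8)&(P[:,2]<165);Q=P[m];print(n,'post',len(Q),Q.mean(0).round(1))
    m=(abs(np.hypot(P[:,0]-546,P[:,1]-247)-73)<12)&(P[:,2]>8)&(P[:,2]<20);Q=P[m]
    f=least_squares(lambda a:np.hypot(Q[:,0]-a[0],Q[:,1]-a[1])-a[2],[546,247,73],loss='soft_l1');print('dish',f.x.round(1),len(Q))
    m=(abs(np.hypot(P[:,0]-517,P[:,1]+264)-42)<14)&(P[:,2]>15)&(P[:,2]<42);Q=P[m]
    f=least_squares(lambda a:np.hypot(Q[:,0]-a[0],Q[:,1]-a[1])-a[2],[517,-264,42],loss='soft_l1');print('bowl',f.x.round(1),len(Q))
# hook from network on both
plan([621,125,255],-104,24)
E
```

```text
[562.3 134.6 202. ]
[564.5 135.1   3. ]
top post 212 [560.  137.6  23.9]
dish [547.1 240.8  71.6] 290
bowl [ 515.4 -265.1   39.9] 146
side post 677 [562.  144.5  53.9]
dish [547.6 241.4  71.4] 579
bowl [ 520.  -263.    40.3] 406
t 0.9 tcp [ 209.7 -481.4  226.8] jaw -66.5 q6 -0.15 F [0.7 0.3 1.1] w 91.7
[[-0.12,-1.63,-2.58,0.027],[-0.12,-1.7,-2.54,0.028],[-0.11,-1.77,-2.48,0.027],[-0.12,-1.84,-2.44,0.027],[-0.12,-1.9,-2.39,0.027],[-0.12,-1.97,-2.33,0.028],[-0.11,-2.03,-2.28,0.027],[-0.12,-2.09,-2.22,0.027]]
[[-0.12,-2.16,-2.17,0.028],[-0.12,-2.21,-2.11,0.027],[-0.11,-2.26,-2.04,0.027],[-0.12,-2.33,-1.98,0.028],[-0.12,-2.37,-1.92,0.027],[-0.12,-2.43,-1.85,0.027],[-0.12,-2.47,-1.79,0.027],[-0.11,-2.53,-1.72,0.028]]
[[-0.12,-2.57,-1.64,0.027],[-0.12,-2.61,-1.58,0.027],[-0.12,-2.66,-1.51,0.028],[-0.11,-2.7,-1.43,0.027],[-0.12,-2.73,-1.35,0.027],[-0.12,-2.77,-1.29,0.028],[-0.12,-2.8,-1.2,0.027],[-0.11,-2.84,-1.13,0.027]]
max [0.12  2.84  2.58  0.028]
```

```bash
python3 -m handwheel '[[[-0.15,-1.63,-2.58,0],[-0.15,-1.63,-2.58,0],[-0.15,-1.63,-2.58,0],[-0.15,-1.63,-2.58,0],[-0.15,-1.63,-2.58,0],[-0.15,-1.63,-2.58,0],[-0.15,-1.63,-2.58,0],[-0.15,-1.63,-2.58,0]]]' 0.55
python3 -m handwheel '[[[-0.15,-1.63,-2.58,0],[-0.15,-1.63,-2.58,0],[-0.15,-1.63,-2.58,0],[-0.15,-1.63,-2.58,0],[-0.15,-1.63,-2.58,0],[-0.15,-1.63,-2.58,0],[-0.15,-1.63,-2.58,0],[-0.15,-1.63,-2.58,0]]]'
python3 -m handwheel '[[[-0.05,-1.63,-2.58,0.08],[-0.05,-1.83,-2.44,0.08],[-0.05,-2.03,-2.28,0.08],[-0.05,-2.2,-2.1,0.08],[-0.05,-2.36,-1.92,0.08],[-0.05,-2.5,-1.72,0.08],[-0.05,-2.64,-1.52,0.08],[-0.05,-2.76,-1.3,0.08]]]'
python3 - <<'E'
from h import *
st()
n='wrist'
im,d=bot.capture(n);save('w1',im)
for l,z in(('hook_arm',195),('hook_seat',188),('stand',0),('dish_center',4)):
    for r in bot.spot_point(n,l)[:2]: print(l,r['point'],round(r['conf'],2),atz(n,r['point'],z).round(0))
im,d=bot.capture('top');save('t1',im[150:330,180:480])
st()
E
```

```text
time: 1.57
tool_pos: [347.4, -278.1, 239.0]
tcp_rot: [1.893, 1.57, -0.838]
contact_force: [1.4, 0.7, 0.1]
grip_width: 50.9
time: 2.23
tool_pos: [484.7, -75.9, 250.9]
tcp_rot: [2.148, 1.57, -0.582]
contact_force: [0.2, 0.0, -0.1]
grip_width: 50.5
time: 2.9
tool_pos: [620.7, 126.1, 254.7]
tcp_rot: [1.862, 1.571, -1.513]
contact_force: [0.1, -0.4, -0.1]
grip_width: 50.0
t 2.9 tcp [620.7 126.1 254.7] jaw -103.4 q6 1.88 F [ 0.1 -0.4 -0.1] w 50.0
hook_arm [319.6, 259.8] 0.69 [618. 128. 195.]
hook_seat [319.1, 161.0] 0.58 [667. 115. 188.]
dish_center [222.4, 287.8] 0.63 [545. 240.   4.]
t 3.2 tcp [619.7 123.9 254.6] jaw -103.1 q6 1.88 F [ 0.4 -1.3 -1.1] w 50.5
```

View pics/w1.png

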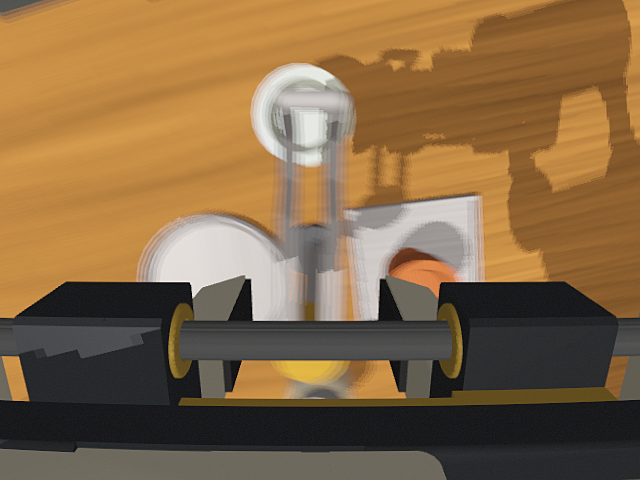

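The hook lies between the open fingers, with its rods running from (285,110) to (335,300). The picture is blurred from residual motion. I'll go down straddling the arm.

```bash
python3 -m handwheel '[[[1,-0.15,0,0],[1.5,0,0,0],[1.5,0,0,0],[1.5,0,0,0],[1.1,0,0,0],[1,0,0,0],[0,0,0,0],[0,0,0,0]]]'
python3 - <<'E'
from h import *
st()
n='wrist'
im,d=bot.capture(n);save('w2',im)
st()
E
```

```text
time: 3.87
tool_pos: [620.3, 125.8, 178.5]
tcp_rot: [0.517, 1.57, -2.854]
contact_force: [0.2, -0.5, 0.7]
grip_width: 50.4
t 3.87 tcp [620.3 125.8 178.5] jaw -103.2 q6 1.88 F [ 0.2 -0.5  0.7] w 50.4
t 3.92 tcp [620.8 126.  179.2] jaw -103.1 q6 1.88 F [-0.6  0.1  0.4] w 50.5
```

View pics/w2.png

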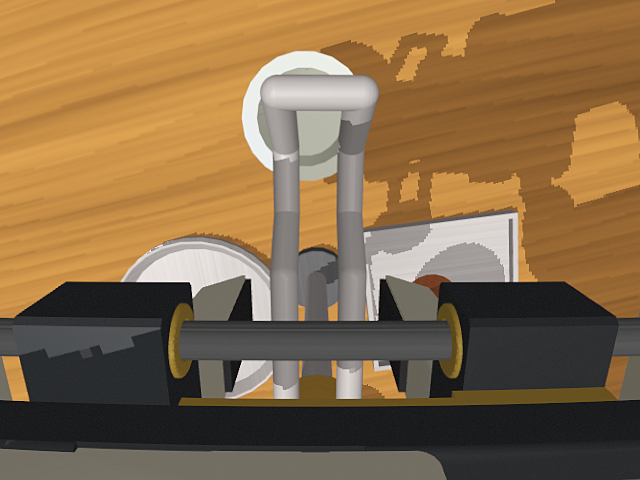

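```bash
python3 -m handwheel '[[[0,0,0,0],[0,0,0,0],[0,-0.58,0.03,-0.1],[0,-0.58,0.03,-0.1],[0,-0.58,0.03,-0.1],[0,-0.58,0.03,-0.1],[0,-0.58,0.03,-0.1],[0,-0.58,0.03,-0.1]]]' 0.41
python3 -m handwheel '[[[0,-0.58,0.03,-0.1],[0,-0.58,0.03,-0.1],[0,-0.58,0.03,-0.1],[0,-0.58,0.03,-0.1],[0,0,0,0]]]'
python3 - <<'E'
from h import *
p,T,j=st()
print('around post',(p[:2]-[563.5,137]).round(1),np.hypot(*(p[:2]-[563.5,137])))
im,d=bot.capture('wrist');save('w3',im)
E
```

```text
time: 4.58
tool_pos: [618.3, 160.2, 179.5]
tcp_rot: [2.176, 1.569, -0.59]
contact_force: [-0.5, -2.5, 0.7]
grip_width: 37.2
time: 5.0
tool_pos: [605.3, 180.5, 179.4]
tcp_rot: [2.449, 1.57, 0.083]
contact_force: [-0.3, 0.1, 1.1]
grip_width: 37.7
t 5.0 tcp [605.3 180.5 179.4] jaw -45.6 q6 0.96 F [-0.3  0.1  1.1] w 37.7
around post [41.8 43.5] 60.28451183685574
```

View pics/w3.png

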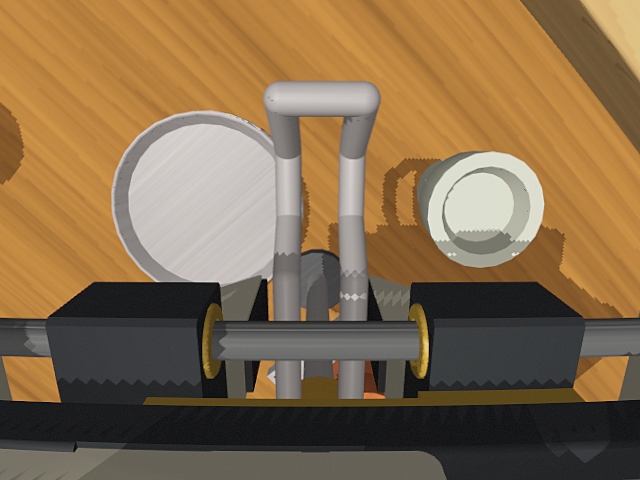

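The hook is following between the fingers, and the dish at (205,200) is still to its left. I'll continue the turn.

```bash
python3 -m handwheel '[[[0,-0.58,0.03,-0.1],[0,-0.58,0.03,-0.1],[0,-0.58,0.03,-0.1],[0,-0.58,0.03,-0.1],[0,-0.58,0.03,-0.1],[0,-0.58,0.03,-0.1],[0,-0.58,0.03,-0.1],[0,-0.58,0.03,-0.1]]]'
python3 -m handwheel '[[[0,-0.58,0.03,-0.1],[0,-0.35,0.02,-0.06],[0,0,0,0],[0,0,0,0]]]'
python3 - <<'E'
from h import *
p,T,j=st()
im,d=bot.capture('wrist');save('w4',im)
for l,z in(('hook_arm',195),('hook_seat',188),('dish_center',4)):
    for r in bot.spot_point('wrist',l)[:2]: print(l,r['point'],round(r['conf'],2),atz('wrist',r['point'],z).round(0))
E
```

```text
time: 5.72
tool_pos: [564.5, 197.0, 179.2]
tcp_rot: [1.437, 1.569, -0.133]
contact_force: [1.4, -1.8, 0.1]
grip_width: 37.6
time: 6.05
tool_pos: [554.8, 196.5, 179.0]
tcp_rot: [1.697, 1.57, 0.282]
contact_force: [-0.0, -0.1, 0.3]
grip_width: 37.8
t 6.05 tcp [554.8 196.5 179. ] jaw 8.9 q6 0.05 F [-0.  -0.1  0.3] w 37.8
dish_center [312.9, 150.5] 0.89 [545. 243.   4.]
```

View pics/w4.png

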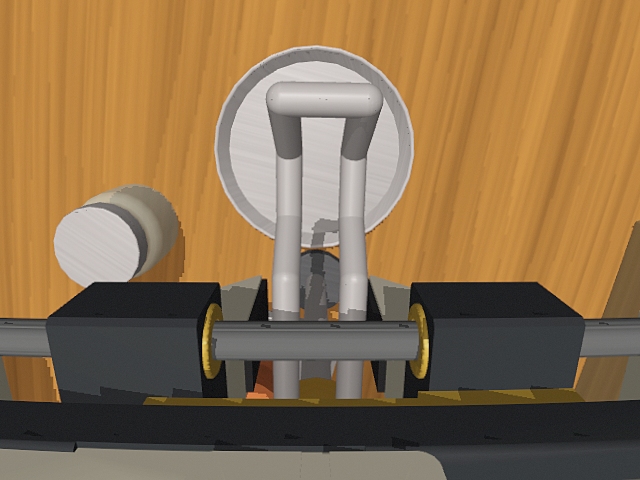

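```bash
python3 - <<'E'
from h import *
n='wrist'
a=atz(n,(325,99),208);b=atz(n,(321,186),175);c=atz(n,(318,345),195)
print(a,b,c,atz(n,(314.5,147),12),atz(n,(313,147),4))
v=a-c;print(np.degrees(np.arctan2(v[1],v[0])))
P=(563.5,137)
for q in(a,b,c):print(np.degrees(np.arctan2(q[1]-P[1],q[0]-P[0])),np.hypot(q[1]-P[1],q[0]-P[0]))
E
```

```text
[544.65166284 273.45184373 208.        ] [548.80826241 243.55228024 175.        ] [556.32549528 188.65178067 195.        ] [545.73683948 246.73599021  12.        ] [544.68970111 246.03163739   4.        ]
97.83824312972968
97.86460058170243 137.74746992208455
97.8506069681934 107.56038107927215
97.90786604422033 52.147674581691305
```

The hook now lies over the dish, whose centre is at about (314,147). It is about 1° short, so I'll nudge it, open and lift.

```bash
python3 -m handwheel '[[[0,-0.13,0,-0.022],[0,0,0,0],[0,0,0,0]]]'
python3 -m handwheel '[[[0,0,0,0],[0,0,0,0],[0,0,0,0],[-2,0,0,0],[-3,0,0,0],[-3,0,0,0],[-2,0,0,0]]]' 0.6
python3 - <<'E'
from h import *
plan([515,-263,262],-60,20)
X=np.load('c_top.npy').reshape(-1,3);Y=np.load('c_side.npy').reshape(-1,3)
for C in(X,Y):
    m=(np.hypot(C[:,0]-517,C[:,1]+264)<70)&(C[:,2]>88)&(C[:,2]<135);Q=C[m][:,:2];f=cv2.fitLine(Q.astype(np.float32),cv2.DIST_HUBER,0,.01,.01).ravel();print(np.degrees(np.arctan2(f[1],f[0])),f)
E
```

```text
time: 6.5
tool_pos: [553.4, 196.3, 178.7]
tcp_rot: [0.966, 1.57, -0.423]
contact_force: [0.9, -0.3, -1.3]
grip_width: 37.6
time: 7.08
tool_pos: [553.6, 196.6, 281.6]
tcp_rot: [1.603, 1.568, 0.214]
contact_force: [0.2, 0.4, 1.1]
grip_width: 54.9
t 7.08 tcp [553.6 196.6 281.6] jaw 10.4 q6 0.03 F [0.2 0.4 1.1] w 54.9
[[0.1,-0.61,2.22,0.061],[0.1,-0.46,2.26,0.062],[0.09,-0.33,2.28,0.061],[0.1,-0.19,2.3,0.062],[0.1,-0.05,2.31,0.061],[0.1,0.1,2.3,0.062],[0.1,0.24,2.3,0.061],[0.09,0.37,2.27,0.062]]
[[0.1,0.52,2.25,0.061],[0.1,0.65,2.21,0.062],[0.1,0.79,2.17,0.061],[0.1,0.92,2.11,0.062],[0.09,1.05,2.05,0.061],[0.1,1.17,1.99,0.061],[0.1,1.29,1.91,0.062],[0.1,1.41,1.83,0.061]]
[[0.1,1.51,1.74,0.062],[0.09,1.62,1.64,0.061],[0.1,1.72,1.53,0.062],[0.1,1.81,1.43,0.061]]
max [0.1   1.81  2.31  0.062]
-57.954212 [   0.53059673   -0.84762436  509.67136    -254.82681   ]
-56.92953 [   0.5456701    -0.83800006  514.5437     -252.6859    ]
```

```bash
python3 -m handwheel '[[[0.1,-0.6,2.2,0.06],[0.1,-0.45,2.25,0.06],[0.1,-0.3,2.3,0.06],[0.1,-0.2,2.3,0.06],[0.1,-0.05,2.3,0.06],[0.1,0.1,2.3,0.06],[0.1,0.25,2.3,0.06],[0.1,0.35,2.3,0.06]]]' 0.8
python3 -m handwheel '[[[0.1,0.5,2.25,0.06],[0.1,0.65,2.2,0.06],[0.1,0.8,2.15,0.06],[0.1,0.9,2.1,0.06],[0.1,1.05,2.05,0.06],[0.1,1.15,2,0.06],[0.1,1.3,1.9,0.06],[0.1,1.4,1.85,0.06]]]'
python3 -m handwheel '[[[0.1,1.5,1.75,0.06],[0.1,1.6,1.65,0.06],[0.1,1.7,1.55,0.06],[0.1,1.8,1.45,0.06],[0,0,0,0],[0,0,0,0],[0,0,0,0]]]'
python3 - <<'E'
from h import *
p,T,j=st()
im,d=bot.capture('wrist');save('w5',im)
for l,z in(('carrier_grip',161),('carrier_peak',120),('carrier_bowl',18),):
    for r in bot.spot_point('wrist',l)[:2]: print(l,r['point'],round(r['conf'],2),atz('wrist',r['point'],z).round(0))
E
```

```text
time: 7.75
tool_pos: [538.6, 11.5, 270.7]
tcp_rot: [-1.35, 1.571, 3.062]
contact_force: [0.5, -0.1, -0.8]
grip_width: 73.2
time: 8.42
tool_pos: [525.9, -172.2, 262.7]
tcp_rot: [-1.763, 1.571, 2.168]
contact_force: [1.1, -0.0, -0.4]
grip_width: 73.2
time: 9.0
tool_pos: [519.9, -262.6, 258.6]
tcp_rot: [-1.736, 1.57, 1.959]
contact_force: [-0.0, -0.8, -0.4]
grip_width: 73.2
t 9.0 tcp [ 519.9 -262.6  258.6] jaw -58.3 q6 0.42 F [-0.  -0.8 -0.4] w 73.2
carrier_grip [313.3, 241.1] 0.64 [ 516. -261.  161.]
carrier_peak [316.9, 224.7] 0.91 [ 517. -263.  120.]
carrier_bowl [314.5, 197.5] 0.82 [ 517. -261.   18.]
```

View pics/w5.png

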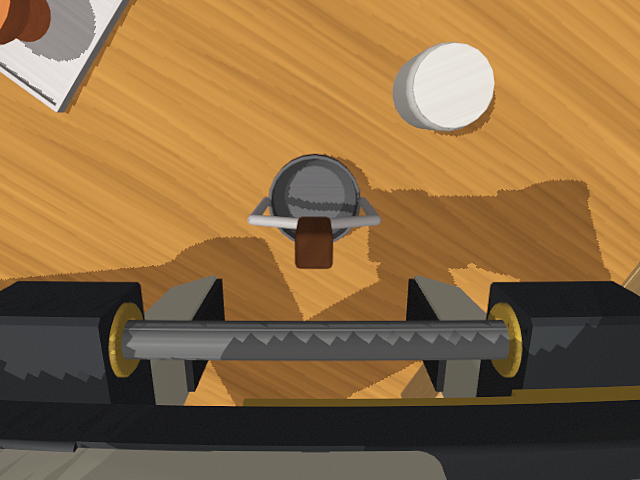

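The bar is level with the jaw line and the grip is at (314,243), roughly centred between the fingers at 216 and 415. I'll go down.

```bash
python3 -m handwheel '[[[1,-0.05,0.1,0],[1.8,-0.05,0.1,0],[1.8,0,0,0],[1.8,0,0,0],[1.8,0,0,0],[1.7,0,0,0],[1.3,0,0,0],[0,0,0,0]]]' 0.7
python3 - <<'E'
from h import *
p,T,j=st()
im,d=bot.capture('wrist');save('w6',im)
im,d=bot.capture('side');save('s6',cv2.resize(im[130:290,300:510],None,fx=3,fy=3))
E
```

```text
time: 9.87
tool_pos: [516.5, -261.8, 144.1]
tcp_rot: [-1.152, 1.566, 2.543]
contact_force: [-0.2, 0.0, -1.0]
grip_width: 64.2
t 9.87 tcp [ 516.5 -261.8  144.1] jaw -58.3 q6 0.42 F [-0.2  0.  -1. ] w 64.2
```

View pics/w6.png

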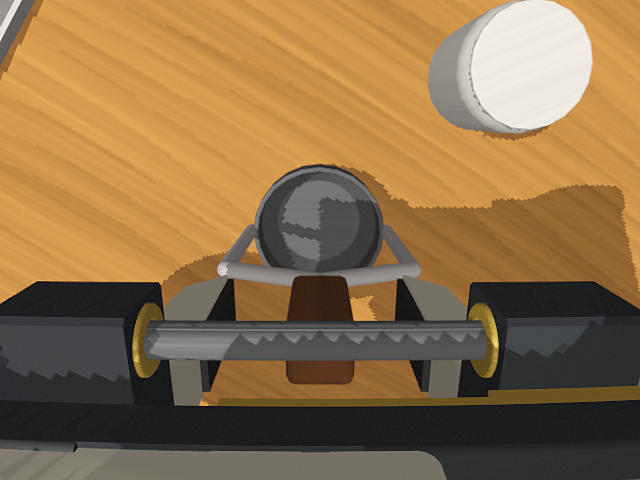

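View pics/s6.png

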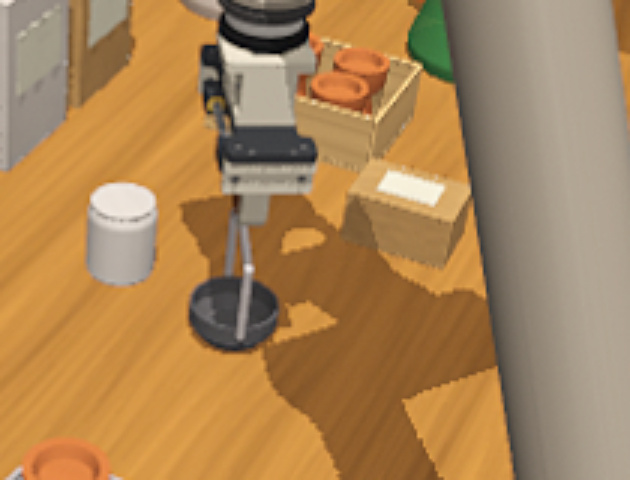

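The grip is between the pads (287–354, jaw mid at about 318). I'll close and lift.

```bash
python3 -m handwheel '[[[0,0,0,0],[0,0,0,0],[0,0,0,0],[0,0,0,0],[0,0,0,0],[0,0,0,0]]]' 0
python3 -m handwheel '[[[-1,0,0,0],[-2,0,0,0],[-3,0,0,0],[-3,0,0,0],[-2,0,0,0],[-1,0,0,0],[0,0,0,0],[0,0,0,0]]]'
python3 - <<'E'
from h import *
p,T,j=st()
im,d=bot.capture('wrist');save('w7',im)
for l in('carrier_grip','carrier_peak','carrier_bowl'):
    for r in bot.spot_point('wrist',l)[:1]: print(l,r['point'],r['conf'])
E
```

```text
time: 10.47
tool_pos: [517.8, -263.4, 147.0]
tcp_rot: [1.846, 1.57, -0.743]
contact_force: [0.8, 0.1, -0.7]
grip_width: 28.7
time: 11.13
tool_pos: [517.4, -263.1, 266.0]
tcp_rot: [-1.087, 1.57, 2.607]
contact_force: [-0.3, -0.3, -4.1]
grip_width: 21.9
t 11.13 tcp [ 517.4 -263.1  266. ] jaw -58.3 q6 0.42 F [-0.3 -0.3 -4.1] w 21.9
carrier_peak [314.8, 269.7] 0.77
carrier_bowl [318.1, 222.5] 0.82
```

View pics/w7.png

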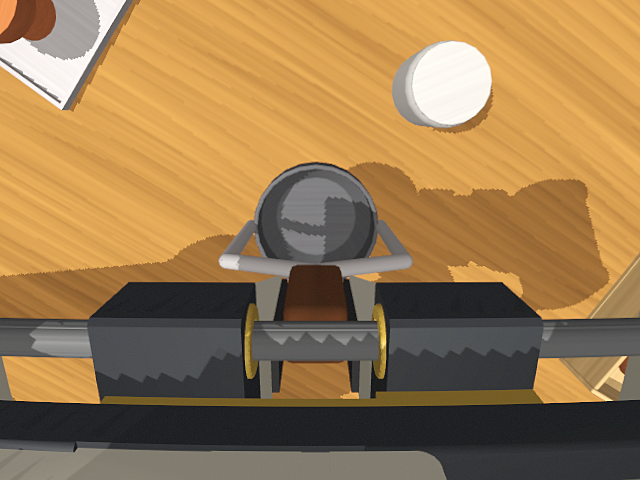

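It is held (21.9 mm, −4 N). The fingers closed slightly late, so I'm measuring how the carrier sits in them.

```bash
python3 - <<'E'
from h import *
p,T,j=st()
n='wrist'
im,d=bot.capture(n)
K,dc,cp,r=cam(n)
v,u=np.mgrid[0:480,0:640];q=cv2.undistortPoints(np.stack([u,v],-1).reshape(-1,1,2).astype(float),K,dc)[:,0];D=d.reshape(-1)
X=(np.c_[q,np.ones(len(q))]*D[:,None])@rot(r).T+cp;X[D==0]=np.nan
L=(X-p)@T   # tool frame: x down
Z=X[:,2];L3=L.reshape(480,640,3)
for name,(u0,u1,v0,v1) in dict(barL=(222,275,250,275),barR=(350,410,250,275),bowl=(250,385,160,250)).items():
    S=L3[v0:v1,u0:u1].reshape(-1,3)
    if name=='bowl': 
        S=S[(S[:,0]>100)&(S[:,0]<165)]
        print(name,np.percentile(S,[2,50,98],axis=0).round(1).tolist())
        # rim: topmost ring
        f=[]
    else:
        S=S[(S[:,0]>20)&(S[:,0]<80)];print(name,len(S),np.percentile(S,[5,50,95],axis=0).round(1).tolist())
# expected bar relative to TCP if grasp tcp at c above underside: peak at c-120
E
```

```text
t 11.33 tcp [ 517.1 -262.9  264.9] jaw -58.3 q6 0.42 F [-0.2 -0.3 -3.8] w 22.0
barL 902 [[40.4, -47.9, -3.6], [45.6, -36.0, -1.1], [56.7, -22.7, 3.1]]
barR 1018 [[39.2, 16.7, -3.5], [44.9, 31.1, -1.0], [56.1, 44.9, 3.1]]
bowl [[119.4, -40.0, -39.8], [151.5, -1.0, -3.9], [153.8, 37.7, 23.4]]
```

```bash
python3 - <<'E'
from h import *
p,a=plan([440,120,285],-20,16)
p,a=plan([450,325,277],9.2,8,(p,a))
p,a=plan([531.7,339.5,275],9.2,4,(p,a))
E
```

```text
t 11.38 tcp [ 517.3 -263.1  265.2] jaw -58.3 q6 0.42 F [ 0.4 -0.7 -3.9] w 22.1
[[-0.12,-2.29,-0.85,-0.042],[-0.13,-2.25,-0.94,-0.042],[-0.12,-2.22,-1.03,-0.041],[-0.12,-2.16,-1.13,-0.042],[-0.13,-2.12,-1.21,-0.042],[-0.12,-2.07,-1.31,-0.042],[-0.13,-2.01,-1.39,-0.042],[-0.12,-1.95,-1.47,-0.041]]
[[-0.12,-1.88,-1.55,-0.042],[-0.13,-1.83,-1.63,-0.042],[-0.12,-1.75,-1.7,-0.042],[-0.12,-1.67,-1.77,-0.042],[-0.13,-1.6,-1.85,-0.042],[-0.12,-1.53,-1.91,-0.041],[-0.13,-1.44,-1.97,-0.042],[-0.12,-1.36,-2.03,-0.042]]
max [0.13  2.29  2.03  0.042]
[[0.1,-0.76,-2.45,-0.064],[0.1,-0.6,-2.49,-0.063],[0.1,-0.44,-2.53,-0.064],[0.1,-0.28,-2.55,-0.064],[0.1,-0.12,-2.56,-0.063],[0.1,0.05,-2.57,-0.064],[0.1,0.21,-2.55,-0.064],[0.1,0.37,-2.54,-0.064]]
max [0.1   0.76  2.57  0.064]
[[0.05,2.07,-0.03,0.0],[0.05,2.08,-0.03,0.0],[0.05,2.07,-0.03,0.0],[0.05,2.08,-0.03,0.0]]
max [0.05 2.08 0.03 0.  ]
```

```bash
python3 -m handwheel '[[[-0.15,-1.2,-0.45,-0.04],[-0.15,-2.25,-0.95,-0.04],[-0.15,-2.2,-1.05,-0.04],[-0.15,-2.15,-1.15,-0.04],[-0.15,-2.1,-1.2,-0.04],[-0.15,-2.05,-1.3,-0.04],[-0.15,-2,-1.4,-0.04],[-0.15,-1.95,-1.45,-0.04]]]'
python3 -m handwheel '[[[-0.1,-1.9,-1.55,-0.04],[-0.1,-1.85,-1.65,-0.04],[-0.1,-1.75,-1.7,-0.04],[-0.1,-1.65,-1.75,-0.04],[-0.1,-1.6,-1.85,-0.04],[-0.1,-1.55,-1.9,-0.04],[-0.1,-1.45,-1.95,-0.04],[-0.1,-1.35,-2,-0.04]]]'
python3 -m handwheel '[[[0.1,-1,-2.45,-0.06],[0.1,-0.7,-2.5,-0.06],[0.1,-0.45,-2.55,-0.06],[0.1,-0.3,-2.55,-0.06],[0.1,-0.1,-2.55,-0.06],[0.1,0.05,-2.55,-0.06],[0,0.2,-2.55,-0.06],[0,0.4,-1.3,-0.06]]]'
python3 - <<'E'
from h import *
plan([531.7,339.5,275],9.2,6)
E
```

```text
time: 12.05
tool_pos: [482.5, -81.6, 278.5]
tcp_rot: [-1.568, 1.57, 2.45]
contact_force: [-0.4, -0.2, -4.3]
grip_width: 22.0
time: 12.72
tool_pos: [447.0, 110.1, 286.6]
tcp_rot: [-1.429, 1.57, 2.909]
contact_force: [0.2, 0.9, -3.6]
grip_width: 21.7
time: 13.38
tool_pos: [462.9, 304.7, 280.2]
tcp_rot: [-2.265, 1.569, 2.556]
contact_force: [-0.7, 0.1, -4.2]
grip_width: 22.0
t 13.38 tcp [462.9 304.7 280.2] jaw 6.2 q6 0.33 F [-0.7  0.1 -4.2] w 22.0
[[0.09,1.2,-0.45,-0.009],[0.08,1.21,-0.45,-0.008],[0.09,1.21,-0.43,-0.009],[0.08,1.22,-0.42,-0.009],[0.09,1.21,-0.41,-0.008],[0.09,1.23,-0.4,-0.009]]
max [0.09  1.23  0.45  0.009]
```

```bash
python3 -m handwheel '[[[0.1,1.2,-0.45,-0.01],[0.1,1.2,-0.45,-0.01],[0.1,1.2,-0.45,-0.01],[0.1,1.2,-0.4,-0.01],[0.1,1.2,-0.4,-0.01],[0,1.2,-0.4,0],[0,0,0,0],[0,0,0,0]]]'
python3 - <<'E'
from h import *
st()
im,d=bot.capture('side');np.save('side8.npy',d);save('s8',cv2.resize(im[160:420,180:440],None,fx=2.3,fy=2.3,interpolation=cv2.INTER_CUBIC))
for l,z in(('hook_seat',188),('hook_arm',195)):
    for r in bot.spot_point('side',l)[:1]: print(l,r['point'],r['conf'],atz('side',r['point'],z))
for r in bot.spot_point('side','carrier_peak')[:1]: print('peak',r['point'],r['conf'],atz('side',r['point'],238))
im,d=bot.capture('top');np.save('top8.npy',d);save('t8',cv2.resize(im[150:330,150:400],None,fx=3,fy=3,interpolation=cv2.INTER_CUBIC))
for l,z in(('hook_seat',188),('hook_arm',195)):
    for r in bot.spot_point('top',l)[:1]: print(l,r['point'],r['conf'],atz('top',r['point'],z))
E
```

```text
time: 14.05
tool_pos: [531.7, 336.3, 274.8]
tcp_rot: [-1.308, 1.569, -2.725]
contact_force: [-0.2, 0.2, -3.5]
grip_width: 21.8
t 14.05 tcp [531.7 336.3 274.8] jaw 8.8 q6 0.29 F [-0.2  0.2 -3.5] w 21.8
hook_seat [265.3, 295.5] 0.89 [548.4451622  234.40140711 188.        ]
hook_arm [267.1, 277.4] 0.78 [570.13617062 195.51524062 195.        ]
peak [238.3, 308.6] 0.64 [539.65724126 327.16718944 238.        ]
hook_seat [231.6, 241.1] 0.75 [543.67986481 245.15081828 188.        ]
hook_arm [249.8, 236.3] 0.59 [554.24611223 195.29539909 195.        ]
```

View pics/s8.png

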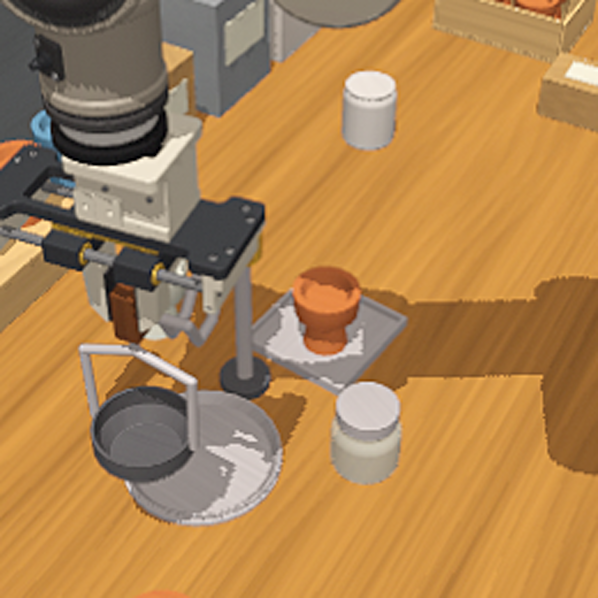

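View pics/t8.png

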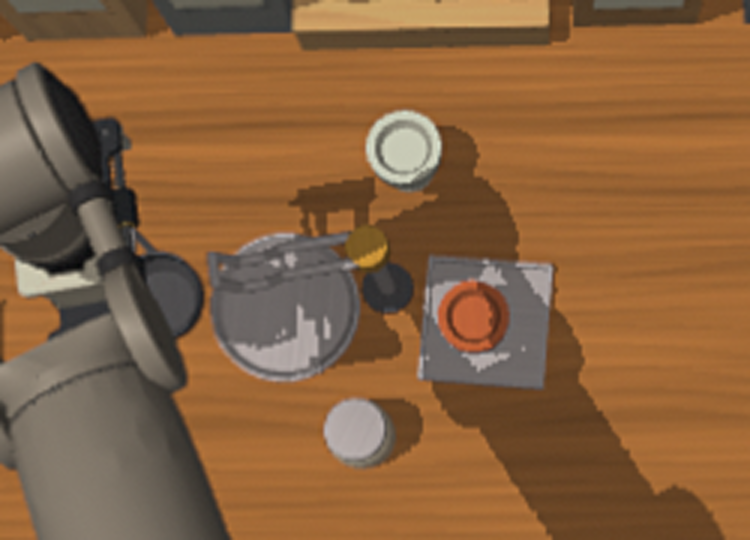

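The side view shows the carrier beyond the hook tip with the window facing it, and the hook over the dish. I'll move in along the hook.

```bash
python3 - <<'E'
from h import *
p,a=plan([548,241,274],9.2,8)
E
```

```text
t 14.4 tcp [532.  336.  276.1] jaw 8.7 q6 0.29 F [ 0.7  1.  -3.1] w 22.1
[[0.03,0.02,1.2,-0.001],[0.02,0.01,1.21,-0.001],[0.03,0.02,1.2,-0.001],[0.02,0.01,1.21,-0.001],[0.03,0.01,1.2,-0.001],[0.03,0.02,1.21,-0.001],[0.02,0.01,1.2,-0.001],[0.03,0.0,1.21,-0.001]]
max [3.00e-02 2.00e-02 1.21e+00 1.00e-03]
```

```bash
python3 -m handwheel '[[[0,0,0.8,0],[0,0,1.2,0],[0,0,1.2,0],[0,0,1,-0.01],[0,0,0.8,0],[0,0,0,0],[0,0,0,0]]]'
python3 - <<'E'
from h import *
p,a=plan([548,241,274],9.2,5)
im,d=bot.capture('side');save('s9',cv2.resize(im[200:420,180:440],None,fx=2.7,fy=2.7,interpolation=cv2.INTER_CUBIC))
E
```

```text
time: 14.98
tool_pos: [540.3, 285.9, 275.9]
tcp_rot: [2.166, 1.571, 0.756]
contact_force: [0.6, -0.2, -2.9]
grip_width: 21.7
t 14.98 tcp [540.3 285.9 275.9] jaw 9.2 q6 0.2 F [ 0.6 -0.2 -2.9] w 21.7
[[0.04,0.01,0.91,-0.0],[0.04,0.01,0.91,-0.0],[0.03,0.01,0.91,-0.0],[0.04,0.01,0.91,-0.0],[0.04,0.01,0.91,-0.0]]
max [0.04 0.01 0.91 0.  ]
```

View pics/s9.png

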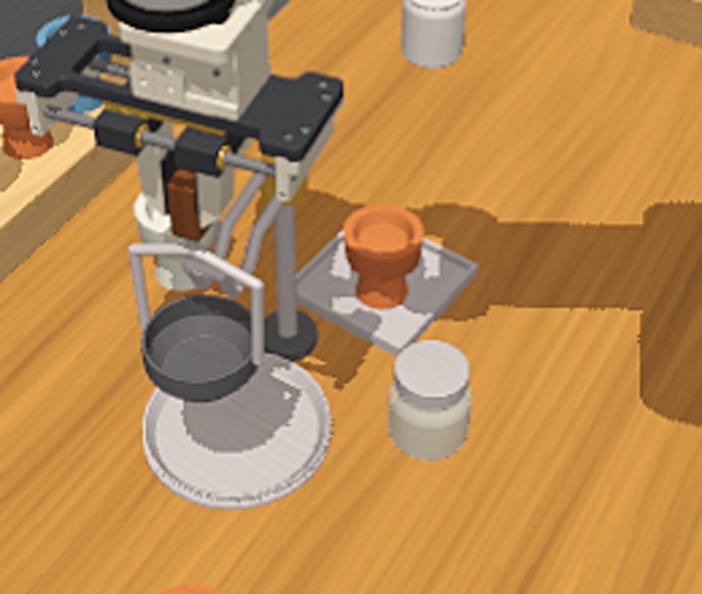

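The hook tip sits in the window between the wires, under the bar, with no contact force. I'll continue in to the seat.

```bash
python3 -m handwheel '[[[0,0,0.9,0],[0,0,0.9,0],[0,0,0.9,0],[0,0,0.9,0],[0,0.1,0.9,0],[0,0,0,0],[0,0,0,0]]]'
python3 - <<'E'
from h import *
p,a=plan([548,241,233],9.2,5)
im,d=bot.capture('side');save('s10',cv2.resize(im[200:420,180:440],None,fx=2.7,fy=2.7,interpolation=cv2.INTER_CUBIC))
im,d=bot.capture('wrist');save('w10',im)
E
```

```text
time: 15.62
tool_pos: [548.5, 241.8, 275.8]
tcp_rot: [2.513, 1.571, 1.103]
contact_force: [-0.4, 0.7, -2.5]
grip_width: 21.8
t 15.62 tcp [548.5 241.8 275.8] jaw 9.2 q6 0.13 F [-0.4  0.7 -2.5] w 21.8
[[0.86,-0.01,0.01,0.0],[0.85,-0.02,0.02,0.0],[0.86,-0.01,0.01,0.0],[0.85,-0.01,0.02,0.0],[0.86,-0.02,0.01,0.0]]
max [0.86 0.02 0.02 0.  ]
```

View pics/s10.png

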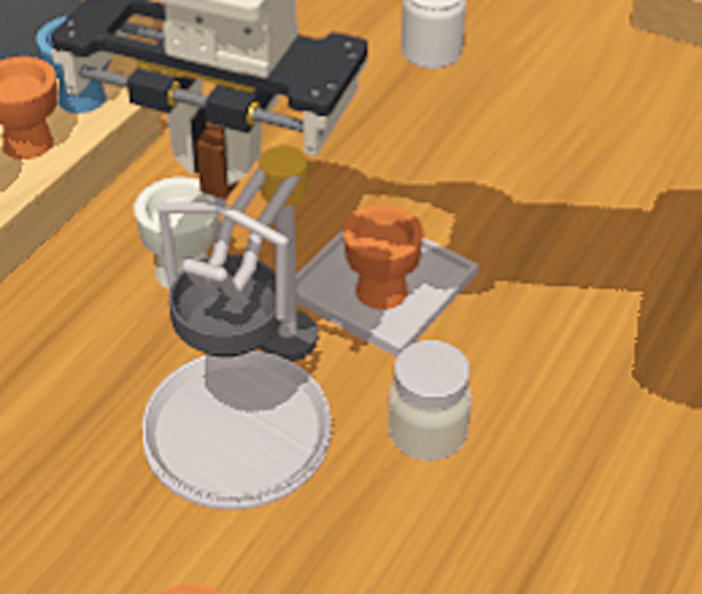

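View pics/w10.png

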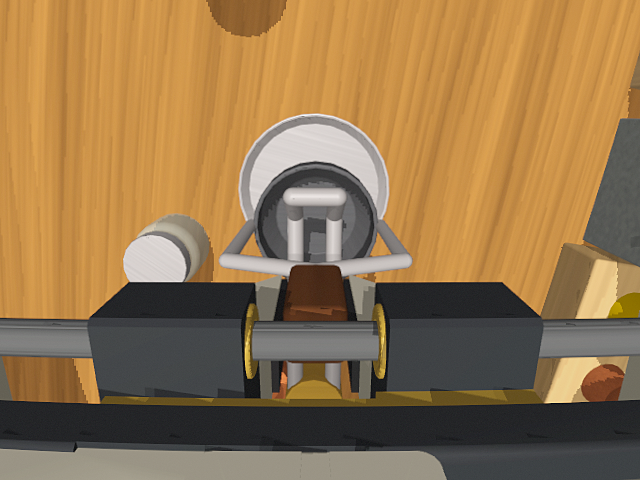

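```bash
python3 - <<'E'
from h import *
p,T,j=st()
a=atz('wrist',(315,197),210);print(a,(a-p)@T)
E
python3 -m handwheel '[[[0.8,0,0,0],[0.8,0,0,0],[0.8,0,0,0],[0.8,0,0,0],[0.6,0,0,0],[0,0,0,0],[0,0,0,0]]]'
```

```text
t 15.72 tcp [548.3 242.6 275.7] jaw 9.3 q6 0.13 F [ 0.1  0.2 -3.6] w 21.3
[542.47707582 273.92545452 210.        ] [ 65.72073007  -0.66946104 -31.80532948]
time: 16.3
tool_pos: [548.1, 242.5, 237.1]
tcp_rot: [-1.351, 1.57, -2.76]
contact_force: [0.3, -0.1, -2.7]
grip_width: 22.1
```

```bash
python3 -m handwheel '[[[0.3,0,0,0],[0.3,0,0,0],[0.2,0,0,0],[0,0,0,0]]]'; python3 -m handwheel '[[[0.15,0,0,0],[0.15,0,0,0],[0,0,0,0]]]'; python3 -m handwheel '[[[0.1,0,0,0],[0.1,0,0,0],[0,0,0,0]]]'
```

```text
time: 16.63
tool_pos: [548.1, 242.4, 229.3]
tcp_rot: [-1.294, 1.57, -2.703]
contact_force: [0.5, 1.0, -3.8]
grip_width: 21.7
time: 16.88
tool_pos: [548.1, 242.4, 226.4]
tcp_rot: [-1.267, 1.57, -2.675]
contact_force: [-0.3, -0.3, -4.3]
grip_width: 22.2
time: 17.13
tool_pos: [548.2, 242.4, 224.5]
tcp_rot: [-1.229, 1.57, -2.638]
contact_force: [0.4, -0.2, -3.2]
grip_width: 21.9
```

```bash
python3 - <<'E'
from h import *
p,T,j=st()
im,d=bot.capture('side');save('s11',cv2.resize(im[200:420,180:440],None,fx=2.7,fy=2.7,interpolation=cv2.INTER_CUBIC))
im,d=bot.capture('wrist');save('w11',im)
E
```

```text
t 17.13 tcp [548.2 242.4 224.5] jaw 9.3 q6 0.13 F [ 0.4 -0.2 -3.2] w 21.9
```

View pics/s11.png

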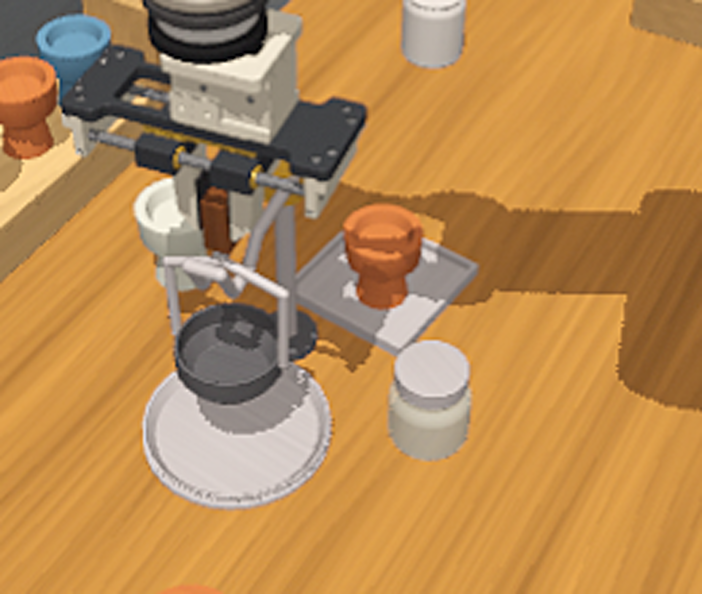

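Not in contact yet. I'll go lower in small steps.

```bash
for i in 1; do python3 -m handwheel '[[[0.1,0,0,0],[0,0,0,0]]]'; python3 -m handwheel '[[[0.1,0,0,0],[0,0,0,0]]]';python3 -m handwheel '[[[0.1,0,0,0],[0,0,0,0]]]'; done
```

```text
time: 17.4
tool_pos: [548.4, 242.5, 224.1]
tcp_rot: [1.584, 1.57, 0.176]
contact_force: [0.0, -0.2, -0.4]
grip_width: 21.5
time: 17.57
tool_pos: [548.7, 242.6, 223.9]
tcp_rot: [1.647, 1.569, 0.238]
contact_force: [-0.3, -0.9, 4.2]
grip_width: 21.7
time: 17.73
tool_pos: [549.1, 242.7, 223.7]
tcp_rot: [1.669, 1.567, 0.26]
contact_force: [-0.6, -0.4, 7.7]
grip_width: 22.1
```

Contact at about 224, as expected. I'll back off to nearly no load and open gently.

```bash
python3 -m handwheel '[[[-0.2,0,0,0],[0,0,0,0],[0,0,0,0],[0,0,0,0]]]'
python3 - <<'E'
from h import *
p,T,j=st()
im,d=bot.capture('wrist');save('w12',im)
E
```

```text
time: 18.07
tool_pos: [548.4, 242.5, 223.8]
tcp_rot: [1.527, 1.57, 0.118]
contact_force: [-0.7, -0.4, 1.8]
grip_width: 22.0
t 18.07 tcp [548.4 242.5 223.8] jaw 9.3 q6 0.13 F [-0.7 -0.4  1.8] w 22.0
```

View pics/w12.png

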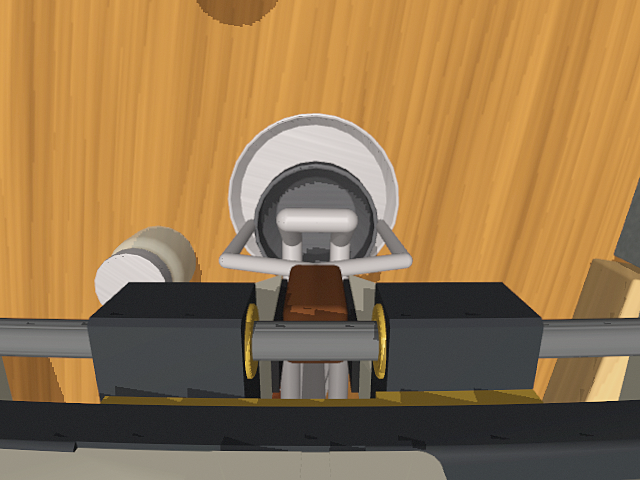

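The bar is seated on both rods, centred at x≈315, with the bowl over the dish. I'll release.

```bash
python3 -m handwheel '[[[0,0,0,0],[0,0,0,0],[0,0,0,0],[0,0,0,0]]]' 0.3
python3 -m handwheel '[[[0,0,0,0],[0,0,0,0],[0,0,0,0],[0,0,0,0],[0,0,0,0],[0,0,0,0]]]' 0.6
python3 - <<'E'
from h import *
p,T,j=st()
im,d=bot.capture('wrist');save('w13',im)
E
```

```text
time: 18.45
tool_pos: [548.2, 242.5, 223.4]
tcp_rot: [-1.224, 1.57, -2.633]
contact_force: [-0.0, -0.8, -0.5]
grip_width: 27.6
time: 18.95
tool_pos: [548.2, 242.5, 223.7]
tcp_rot: [-0.342, 1.571, -1.751]
contact_force: [0.4, -0.3, -0.1]
grip_width: 54.7
t 18.95 tcp [548.2 242.5 223.7] jaw 9.3 q6 0.13 F [ 0.4 -0.3 -0.1] w 54.7
```

View pics/w13.png

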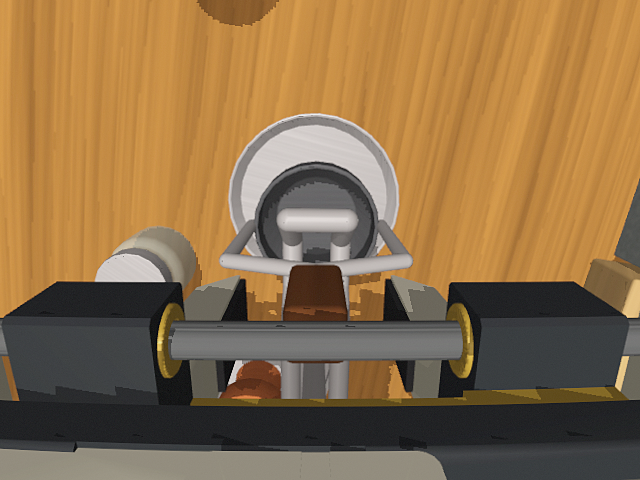

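The carrier hangs by itself. I'll lift straight up, then check.

```bash
python3 -m handwheel '[[[-1,0,0,0],[-2,0,0,0],[-2.5,0,0,0],[-2.5,0,0,0],[-2.5,0,0,0],[-2,0,0,0],[-1,0,0,0],[0,0,0,0]]]'
python3 -m handwheel '[[[0,0,2,0],[0,0,3,0],[0,0,3,0],[0,0,3,0],[0,0,3,0],[0,0,2,0],[0,0,0,0],[0,0,0,0]]]'
python3 -m handwheel '[[[0,0,0,0],[0,0,0,0],[0,0,0,0],[0,0,0,0],[0,0,0,0],[0,0,0,0],[0,0,0,0],[0,0,0,0]]]'
python3 - <<'E'
from h import *
p,T,j=st()
im,d=bot.capture('side');save('s14',cv2.resize(im[200:420,180:440],None,fx=2.7,fy=2.7,interpolation=cv2.INTER_CUBIC))
for l,z in(('carrier_bowl',86),('carrier_peak',188),('dish_center',4)):
    for r in bot.spot_point('side',l)[:1]: print(l,r['point'],r['conf'],atz('side',r['point'],z).round(1))
im,d=bot.capture('wrist');save('w14',im)
for l,z in(('carrier_bowl',86),('carrier_peak',188),('dish_center',4)):
    for r in bot.spot_point('wrist',l)[:1]: print(l,r['point'],r['conf'],atz('wrist',r['point'],z).round(1))
im,d=bot.capture('top');save('t14',im)
for l,z in(('carrier_bowl',86),('carrier_peak',188),('dish_center',4)):
    for r in bot.spot_point('top',l)[:1]: print(l,r['point'],r['conf'],atz('top',r['point'],z).round(1))
E
```

```text
time: 19.67
tool_pos: [548.9, 242.7, 362.5]
tcp_rot: [1.685, 1.564, 0.276]
contact_force: [0.6, -0.2, 0.2]
grip_width: 54.6
time: 20.33
tool_pos: [574.0, 83.8, 358.1]
tcp_rot: [-1.945, 1.57, 2.928]
contact_force: [0.8, 0.3, 0.8]
grip_width: 55.2
time: 21.0
tool_pos: [574.0, 84.7, 358.7]
tcp_rot: [0.222, 1.571, -1.187]
contact_force: [0.4, 0.7, -0.0]
grip_width: 55.1
t 21.0 tcp [574.   84.7 358.7] jaw 9.3 q6 -0.15 F [ 0.4  0.7 -0. ] w 55.1
carrier_bowl [265.6, 331.5] 0.57 [551.2 237.5  86. ]
carrier_peak [262.7, 296.4] 0.91 [551.4 239.  188. ]
dish_center [269.6, 355.4] 0.57 [549.5 231.2   4. ]
carrier_bowl [314.0, 19.2] 0.75 [546.7 243.3  86. ]
carrier_peak [414.6, 169.3] 0.47 [643.  130.3 188. ]
carrier_bowl [242.1, 247.3] 0.6 [546.4 234.1  86. ]
carrier_peak [232.6, 239.2] 0.62 [548.8 242.6 188. ]
dish_center [173.1, 287.3] 0.68 [444.  456.2   4. ]
```

View pics/s14.png

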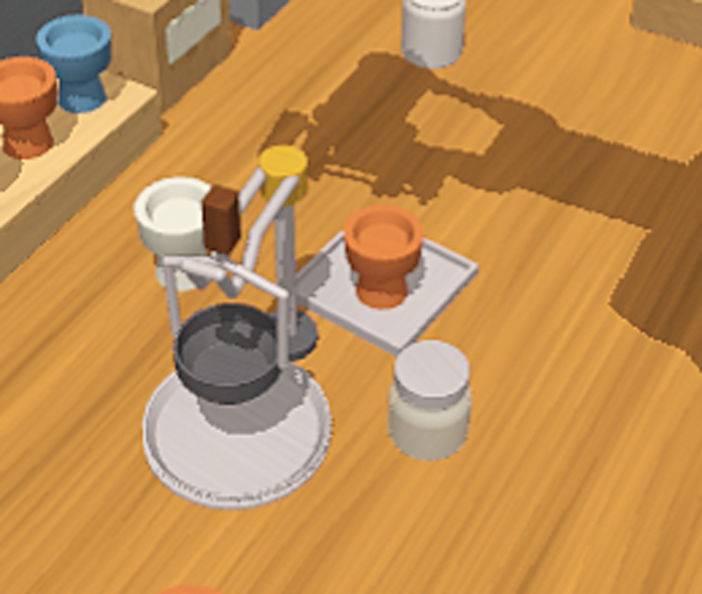

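View pics/w14.png

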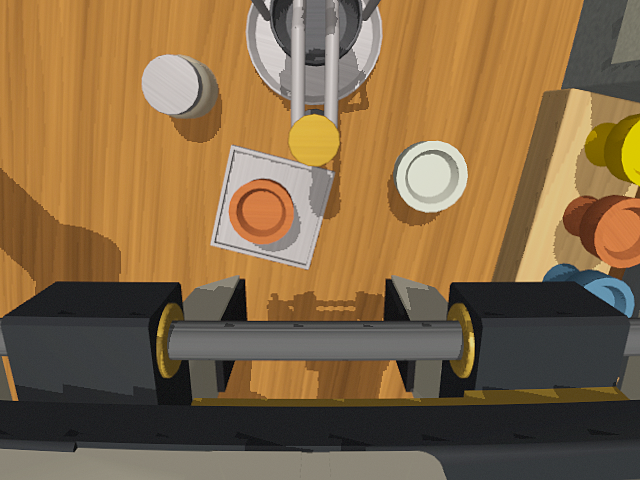

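View pics/t14.png

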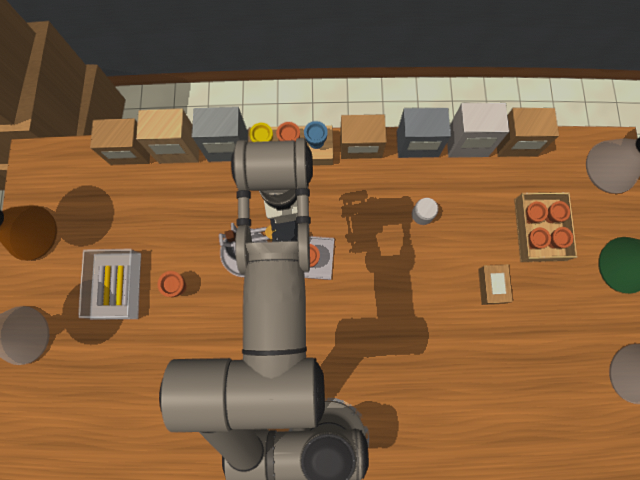

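```bash
python3 -m handwheel '[[[0,0,0,0],[0,0,0,0],[0,0,0,0],[0,0,0,0]]]' >/dev/null
python3 - <<'E'
from h import *
a,_=bot.capture('side')
E
python3 - <<'E'
from h import *
a,d1=bot.capture('side')
for i in range(3): b,d2=bot.capture('side')
diff=np.abs(a.astype(int)-b)[200:420,220:320].max(-1);print('pixels changed',(diff>25).sum())
st();bot.close_job()
E
```

```text
pixels changed 0
t 22.18 tcp [574.1  84.6 358.7] jaw 9.3 q6 -0.15 F [-0.1  0.   0.2] w 55.0
the job is handed in; nothing more can be done
```

I turned the swivel hook counter-clockwise from about −14° to about 99° so it points over the round dish. I then picked the carrier up by its grip, passed it over the hook from outside, and set the bar in the seat. The fingers are open and the arm is well clear. I handed the job in at 22 s.

**Last checks:**
- **Hanging still:** no pixel around the carrier changed between side-camera pictures about 0.15 s apart, and the force on the tool was about zero.
- **Over the dish:** the wrist camera puts the bowl centre at (547, 243), against my dish centre of about (546, 242).
- **Other goods:** none appear moved in the pictures.

**Disagreements:**
- **Side and top cameras:** the network points from these cameras scattered by up to about 10 mm, such as (551, 238) and (546, 234) for the bowl.
- **Misread points:** in the last pictures the networks took other things for the dish (top camera) and the carrier's peak (wrist camera). I ignored these.
- **Grasp height:** the fingers had not fully closed when the lift began. They gripped the carrier about 13 mm higher than planned. I measured this and allowed for it; the carrier did not slip after that.

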